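Clear, try and hold open a catching incubator cover

TASK

A violet tube block was left on the blue cover of the bench incubator: first stack it squarely on its oblong twin on the open bench beside the incubator, edges in line, without pushing the twin away. Then tug the cover up by its steel handle to learn whether the hidden catch holds it; if it is caught, leave it slightly ajar as tugged (do not press it shut again) and only now push the orange release fully to the left. Lift the cover by its handle and finish while still holding it about half open, at 45 degrees; leave the tape, timer and bottle where they are.

Things in the scene. Friction and masses are not known exactly. Their poses are not given: they have to be found in the camera images.
- chamber: Bench incubator, white, fixed. Origin on the bench under the middle of its well; x from its front to its back (away from the robot), y to its left seen from the robot. Well x -80..80, y -100..100 mm; in front of it (x -125..-80) a housing with flat top 100 mm above the bench. The blue cover, 160 x 200 x 12 mm, lies on the well, top 112 mm above the bench, hinged at the back edge.
- cover (a joint): Cover angle, rad: 0 shut, grows as the front rises, stop 1.3. Stiff sprung hinge: about 3 N up at the handle near shut, 5 N at 45 degrees. Let go near shut it stays put (a tugged cover stays ajar); let go wide open it sinks to about 0.2. Caught by the hidden catch it stops hard at about 0.04 (5 mm up at the handle); else it simply opens. The catch cannot be seen.
- cover_handle (a point): Middle of the cover's grip bar: round steel, 12 mm thick, about 80 mm long along the incubator's y, axis 34 mm above the cover's top, on two posts 72 mm apart. When shut it is 130 mm in front of and 46 mm above the hinge line. Fingers may turn round the bar as the cover swings. Axes turn with the cover.
- cover_hinge (a point): Middle of the hinge line of the cover, which runs along the incubator's y at its back edge, 100 mm above the bench. Axes as the incubator's: opening turns the cover about +y.
- release_mid (a point): Middle of the orange thumb release, an upright tab 16 mm (along the incubator's x) x 12 mm (y) x 30 mm high standing on the front housing, its top 130 mm above the bench. It slides along the incubator's +y (to its left); axes as the incubator's. The front edge of the cover is 24 mm behind its middle.
- release (a joint): Travel of the orange release along the incubator's +y, m: 0 at rest, stop at 0.024. A spring (1.2 to 2.7 N) brings it back when let go; it looks the same whether the cover is caught or not. Pushed past about 0.020 it frees the catch, and the catch then stays free.
- block_top_mid (a point): Centre of the violet tube block that lies on the cover: 62 mm (its x) x 81 mm (its y) x 24 mm high (26 with the rims), about 50 g, grasped across the 62 mm sides. Its centre is 12 mm above its underside; z up.
- block_base_mid (a point): Centre of its twin, the same violet block 62 x 81 x 24 mm, on the bench, left or right of the incubator. When stacked, the upper centre is 24 mm above this one, x and y axes in line (a half turn is as good).
- tape: Roll of beige tape lying flat, 65 mm across, 19 mm high, origin under its centre. To be left alone.
- timer: Small white timer, 62 x 66 x 19 mm, lying right of the incubator, origin under its centre. To be left alone.
- bottle: Clear bottle with a blue cap, 56 mm across, 105 mm high, left of the incubator, origin under its centre. To be left alone.
Things that resemble listed ones, but are neither listed nor needed, are in the scene too. Leave any black or turquoise look-alike of the part that bears block_top_mid alone.

How it is judged (in metres and radians):
On the way, in this order (a step that is already met when the one before it is completed fails the run):
1. the block from the cover lies squarely on its twin, let go, with the cover still shut (horizontal distance between block_top_mid and block_base_mid below 0.01 m and z of block_top_mid in the frame of block_base_mid between 0.019 and 0.029 m and angle between the x axis of block_top_mid and the x axis of block_base_mid, either way round below 0.14 rad and angle between block_top_mid's own z axis and vertical below 0.1 rad and contact force between the fingers and block_top below 0.05 N and linear speed of block_top below 0.03 m/s and value of joint cover below 0.012 rad), for 0.3 s.
2. the cover is tugged up by the gripper, the release untouched (value of joint cover above 0.018 rad and value of joint release below 0.004 m and contact force between the fingers and cover above 0.5 N), for 0.1 s.
At the end, for the whole second after the job is handed in: The cover is held still by the fingers (more than 0.5 N) at 45 degrees within 10 (0.61 to 0.96 rad); the block lies on its twin within 10 mm and 8 degrees, level and let go; the twin is within 40 mm of where it was (horizontal distance between block_top_mid and block_base_mid below 0.01 m and z of block_top_mid in the frame of block_base_mid between 0.019 and 0.029 m and angle between the x axis of block_top_mid and the x axis of block_base_mid, either way round below 0.14 rad and angle between block_top_mid's own z axis and vertical below 0.1 rad and contact force between the fingers and block_top below 0.05 N and linear speed of block_top below 0.03 m/s and value of joint cover between 0.61 and 0.96 rad and velocity of joint cover between -0.1 and 0.1 rad/s and contact force between the fingers and cover above 0.5 N and distance of block_base_mid from where it was at the start of the episode below 0.04 m); the arm keeps its last pose, push and grip.
It fails at once if the release is pushed before the cover has been tugged (cover still fully shut) (value of joint release above 0.01 m and value of joint cover below 0.008 rad).
It fails at once if the tape, timer or bottle is moved more than 30 mm (distance of any of tape, timer, bottle from where it was at the start of the episode above 0.03 m).
It fails at once if the twin block is pushed more than 40 mm away (distance of block_base_mid from where it was at the start of the episode above 0.04 m).
It also fails if it takes over 72 s, if anything falls off the work surface, if the arm or the gripper's body presses on something with over 40 N, if the wrist force passes 120 N, or if a joint passes its speed limit or range.

ROBOT

A 6-joint arm with a two-finger parallel gripper is mounted at the origin on a cart in front of the work surface, level with it; the furniture and walls round the work are solid. World frame = base frame: x ahead of the robot, y to its left, z up, the work surface at z = 0. Lengths are in m, angles in degrees, forces in N, time in s.
With the tool pointing down it reaches from about 0.35 to 0.875 m from the base axis. Payload 4.2 kg.
Tool frame: the origin (TCP) lies midway between the tips of the shut fingers; the grasp point (between the pads) lies 19 mm behind it; z points along the fingers, y is the direction in which the jaws open and shut (so a half turn about z gives the same grasp; the last joint's range is limited). The gripper opens to 87 mm and grips with 3 to 60 N. Pads are 19 mm wide; open, the fingers measure 117 mm over their backs; the gripper's body (75 mm by 190 mm) begins 51 mm behind the grasp point.
Start: joints at [81.051, 22.042, 0.453, 0, -68.411, -14.817], TCP at [0.252, 0.572, 0.223] pointing down, gripper open.
Joint ranges: [-179.83, 179.83], [-69.29, 118.12], [-61.27, 80.66], [-181.25, 117.63], [-171.15, -9.14], [-177.46, 177.46]. Speed limits (degrees/s): [159.86, 159.86, 180, 180, 180, 180].

INTERFACE

Orientations are given as a 3x3 rotation matrix whose columns are the frame's x, y, z axes.
In Python, from station import sense, capture, calibration, finish_job gives the robot as it stands.
- The arm moves only by the tool carry_out, never from a script. Its argument "commands" is one flat list of numbers, 6 for each row, row after row: the shift along the tool's x, y, z in mm, then the turn, a rotation vector about the tool's x, y, z in rad. A call has 1 to 5 rows; each row shifts and turns the pose as measured when the row begins, along the tool's axes as they then stand; what a row does not reach is not made up. A row lasts 1/8 s, in which the tool goes at most 62.5 mm and 10.7 degrees, less where a joint would pass 70% of its speed; a pose out of reach is approached as far as the arm can. A call is refused whole if a number of a shift passes 62.5 or a number of a turn 0.188, either way. A call with a gripper value outside its range is refused whole. "grip" is the finger opening in mm, from 0 to 87, set as the call begins (left out, the last holds). The fingers move at their own pace and stop on an object; the grip force is fixed at half the most. Time passes only in rows, so rows that do not move let the fingers close. It gives the time, the measured TCP pose, the force and the opening at its end, in the units of the state.
- sense(): the state, without advancing time (a new reading comes with each control period).
- capture(name): name is "scene" or "side" or "wrist"; returns the picture (420x560x3 uint8, red, green, blue); there is no depth.
- calibration(name): a dict with "fx", "fy", "cx", "cy" (pixels), "rvec" (rotation vector, rad) and "tvec" (3), from world to camera coordinates, as OpenCV has them. Camera axes: x right, y down, z forward; pixel columns grow to the right and rows downward; lengths in m; the calibration is good to about 2 mm. A picture is of the moment at which its call begins: read the wrist's pose just before it. calibration takes no time and is no camera call; for the wrist camera it gives the pose at the moment of the call.
- finish_job(): hands the job in, once; it reports no verdict.
The state is a dict: "time_s": time; "joints": joint angles; "joint_velocities": joint speeds; "effort": joint torques, N m; "tcp_pos": TCP position; "ee_rot": TCP orientation; "wrist_force": force on the tool from outside, world axes, zero at the start; "moment": the same for the moment, N m; "gripper_width": opening from 0.0 (shut) to 1.0 (fully open).
Only numpy, scipy, OpenCV 4.12 (cv2) and the standard library are available. Lean on these libraries where they do the work, as an engineer would, in place of code of your own. Each camera call takes 0.05 s, during which the arm holds its last target.

## Working session

There is one attempt and no reset: what is moved stays moved. The work goes in short steps, Python scripts to look and compute and a tool call to move; the robot and the scene stay as the last step left them, time stands still between calls to the robot, and variables do not carry over. Pictures are saved under pics/ and viewed, and the job is handed in when it is done.

Besides the shell and the picture viewer there is one more tool, called after "Call:" as a command line: name --argument value ..., lists and objects as JSON in quotes. carry_out: Moves the arm, as the interface text tells. Its arguments: {"type":"object","properties":{"commands":{"type":"array"},"grip":{"type":"number"}},"required":["commands"]}

```bash
mkdir -p pics; ls
python3 - <<'E'
from station import *
import cv2,numpy as np
s=sense();print(s)
for n in ("scene","side","wrist"):
    c=calibration(n);print(n,c)
    cv2.imwrite(f"pics/{n}0.png",capture(n)[:,:,::-1])
E
```

```text
pics
{'time_s': 0.0, 'joints': array([ 8.10515207e+01,  2.20926430e+01,  3.78514985e-01, -2.75998259e-02,
       -6.84110941e+01, -1.48142698e+01]), 'joint_velocities': array([ 0.03978872, -0.06919787,  0.01605496,  0.08232919,  0.03692105,
       -0.06880476]), 'effort': array([ 4.54885640e-04, -3.90663671e+01,  1.87404585e+01,  4.21973571e+00,
        1.09541687e-02, -1.95192233e-04]), 'tcp_pos': array([0.2516123 , 0.57145128, 0.22143474]), 'ee_rot': array([[ 9.15150258e-01, -4.03112135e-01, -7.82409075e-04],
       [-4.03112875e-01, -9.15147882e-01, -2.08922494e-03],
       [ 1.26171920e-04,  2.22735392e-03, -9.99997511e-01]]), 'wrist_force': array([ 0.62379069, -0.27442959, -1.47455288]), 'moment': array([-0.04249532, -0.03504938,  0.00359603]), 'gripper_width': 0.9992066904389884}
scene {'fx': 390.73406677600764, 'fy': 390.73406677600764, 'cx': 284.81124977162995, 'cy': 213.73459648481574, 'rvec': array([ 2.25585945, -0.8941947 ,  0.33157625]), 'tvec': array([-0.38388822,  0.33374352,  0.75723209])}
side {'fx': 402.8488680666458, 'fy': 402.8488680666458, 'cx': 279.81590834314346, 'cy': 212.1588289189933, 'rvec': array([ 1.94416765, -0.56061805,  0.37945368]), 'tvec': array([-0.46051313,  0.21678211,  0.99805437])}
wrist {'fx': 309.6510580121749, 'fy': 309.6510580121749, 'cx': 280.3458391103551, 'cy': 211.07228617215176, 'rvec': array([-1.6088273 ,  2.46696599,  0.3847224 ]), 'tvec': array([ 0.62484679, -0.03748844,  0.39217751])}
```

View pics/scene0.png

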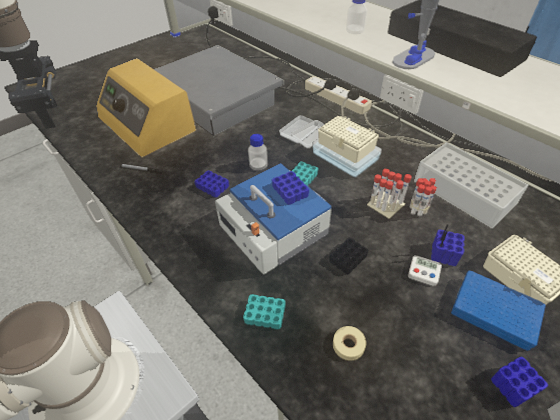

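View pics/side0.png

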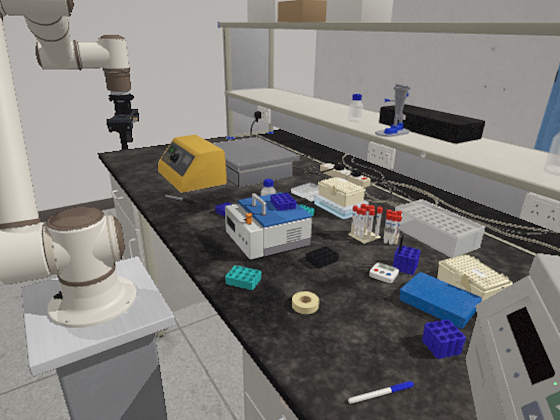

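View pics/wrist0.png

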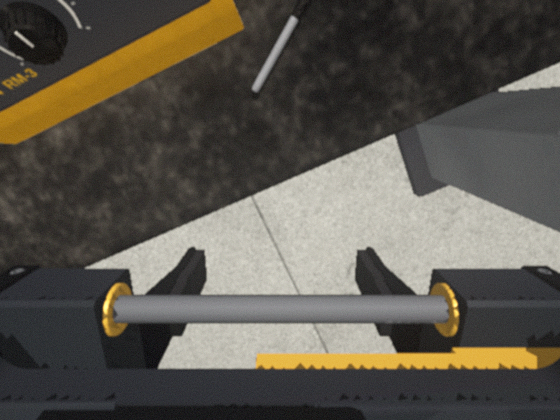

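```bash
cat > h.py <<'E'
from station import *
import cv2,numpy as np
def onplane(c,uv,z):
    R,_=cv2.Rodrigues(c['rvec']);t=c['tvec']
    uv=np.atleast_2d(uv).astype(float)
    d=np.c_[(uv[:,0]-c['cx'])/c['fx'],(uv[:,1]-c['cy'])/c['fy'],np.ones(len(uv))]@R
    o=-R.T@t
    return o+d*((z-o[2])/d[:,2])[:,None]
def proj(c,P):
    K=np.array([[c['fx'],0,c['cx']],[0,c['fy'],c['cy']],[0,0,1.]])
    return cv2.projectPoints(np.atleast_2d(P).astype(float),c['rvec'],c['tvec'],K,None)[0][:,0]
def violet(im):
    h=cv2.cvtColor(im,cv2.COLOR_RGB2HSV)
    return cv2.inRange(h,(118,110,40),(140,255,255))
def toolmove(d):  # world shift (m) -> tool axes mm
    return np.round(sense()['ee_rot'].T@np.array(d)*1000,1)
def yaw(R): # world yaw of tool y axis
    return np.degrees(np.arctan2(R[1,1],R[0,1]))
E
python3 - <<'E'
from h import *
im=cv2.imread("pics/scene0.png")
x0,y0,x1,y1=180,120,360,280
cv2.imwrite("pics/crop1.png",cv2.resize(im[y0:y1,x0:x1],None,fx=4.4,fy=3.75*1.0 if 0 else 3.7,interpolation=cv2.INTER_CUBIC))
c=calibration("scene")
m=violet(im[:,:,::-1].copy())
n,l,st,ce=cv2.connectedComponentsWithStats(m)
for i in range(1,n):
    if st[i,4]>60: print(st[i],ce[i])
print(onplane(c,[[290,187],],.136),onplane(c,[211,183],.024))
E
```

```text
[250 134  14  13 143] [256.20979021 139.81818182]
[195 170  34  27 576] [211.63368056 183.26736111]
[272 171  37  33 745] [290.04966443 187.31812081]
[431 230  34  36 887] [447.67756483 247.78354002]
[ 491  357   57   50 1646] [518.34750911 381.30923451]
[[0.5705461  0.02864144 0.136     ]] [[0.50076659 0.28080728 0.024     ]]
```

View pics/crop1.png

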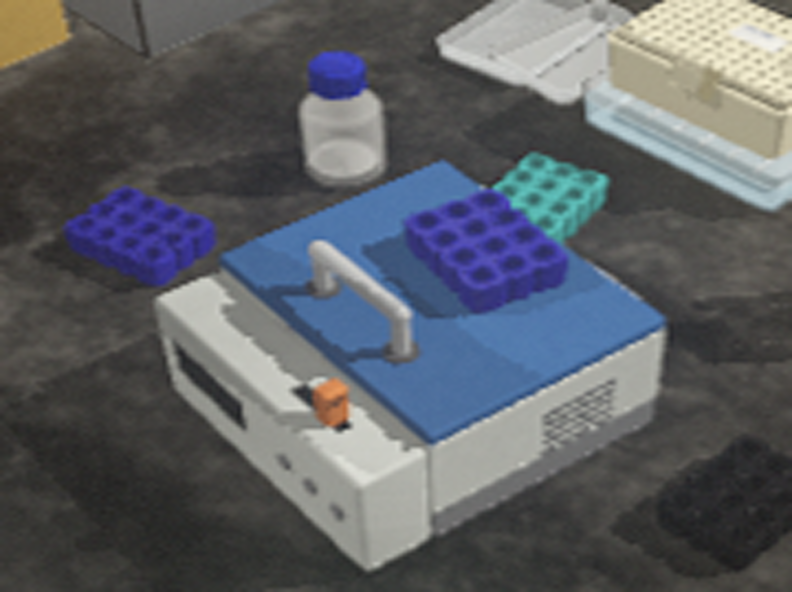

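The block to move is the violet one on the cover at (290,187). The twin is the flat oblong violet one on the bench at (211,183). I rejected four others: the tall violet cubes at (448,248) and (518,381), and the turquoise and black look-alikes. The crop confirms the choice. Next I'll work out the geometry.

Run:
```python
from h import *
im=cv2.imread("pics/scene0.png")[:,:,::-1].copy()
c=calibration("scene")
P=onplane(c,[[230,189.7],[280.7,163.8],[331.1,207],[277.7,238.9]],.112)
print(P)
print([np.linalg.norm(P[i]-P[(i+1)%4]) for i in range(4)])
for a,b in ((0,1),(3,2),(1,0)): pass
d=lambda v:np.degrees(np.arctan2(v[1],v[0]))
print("x dir",d(P[1]-P[0]),d(P[2]-P[3]),"y dir",d(P[0]-P[3])-90,d(P[1]-P[2])-90, P.mean(0))
print("bottle",onplane(c,[[257.5,167]],0),"release top",onplane(c,[[254.5,224]],.130))
print("handle ends", onplane(c,[[252,187.0],[271.5,205]],.152))
m=violet(im);n,l,st,ce=cv2.connectedComponentsWithStats(m)
for i,z in ((2,.024),(3,.136)):
    pass
for k in range(1,n):
    if st[k,4]in(576,745):
        z={576:.026,745:.138}[st[k,4]]
        ys,xs=np.where(l==k); h=cv2.convexHull(np.c_[xs,ys].astype(np.int32))[:,0]
        Q=onplane(c,h,z)[:,:2]
        r=cv2.minAreaRect((Q*1000).astype(np.float32)); print(r,h.tolist())
```

```text
[[ 0.47457626  0.14198461  0.112     ]
 [ 0.63080225  0.1277101   0.112     ]
 [ 0.61083296 -0.06899151  0.112     ]
 [ 0.45540409 -0.05358835  0.112     ]]
[np.float64(0.15687676508473633), np.float64(0.1977126625836778), np.float64(0.1561902395422104), np.float64(0.19651045090013453)]
x dir -5.220672824672681 -5.65959154217597 y dir -5.598862511806104 -5.796848393577278 [0.54290389 0.03677871 0.112     ]
bottle [[0.65771304 0.26466927 0.        ]] release top [[0.43721888 0.00170255 0.13      ]]
handle ends [[0.49514738 0.07748299 0.152     ]
 [0.48944429 0.00282982 0.152     ]]
((500.856201171875, 278.0291748046875), (74.56731414794922, 97.06248474121094), 12.070191383361816) [[228, 186], [223, 191], [217, 196], [213, 196], [207, 193], [198, 188], [196, 186], [195, 184], [195, 180], [197, 178], [206, 171], [208, 170], [211, 171], [227, 179], [228, 180]]
((569.3949584960938, 28.169029235839844), (95.67086029052734, 68.32457733154297), 77.76260375976562) [[308, 192], [307, 195], [305, 197], [291, 203], [287, 203], [285, 201], [274, 188], [273, 186], [272, 180], [274, 178], [276, 177], [290, 171], [291, 171], [294, 173], [306, 186], [308, 189]]
```

```bash
cat >> h.py <<'E'
from scipy.spatial.transform import Rotation as Ro
def down(yawdeg):  # tool down, tool y at yawdeg
    a=np.radians(yawdeg); y=np.array([np.cos(a),np.sin(a),0]);z=np.array([0,0,-1.]);x=np.cross(y,z)
    return np.c_[x,y,z]
def plan(pos,R,n=None,vmax=55,wmax=.17):
    s=sense();p=s['tcp_pos'];R0=s['ee_rot']
    rv=(Ro.from_matrix(R0).inv()*Ro.from_matrix(R)).as_rotvec()
    d=np.array(pos)-p
    k=max(int(np.ceil(max(np.linalg.norm(d)*1000/vmax,np.abs(rv).max()/wmax))),1)
    if n: k=max(k,n)
    print("rows",k,"dist",np.round(d*1000,1),"rot",np.round(rv,3))
    for i in range(k):
        Ri=R0@Ro.from_rotvec(rv*i/k).as_matrix()
        print([*np.round(Ri.T@d*1000/k,1).tolist(),*np.round(rv/k,3).tolist()])
def st():
    s=sense();print(round(s['time_s'],2),np.round(s['tcp_pos'],4),"yaw",round(yaw(s['ee_rot']),1),"z",np.round(s['ee_rot'][:,2],3),"F",np.round(s['wrist_force'],2),"w",round(s['gripper_width']*87,1),"j",np.round(s['joints'],0))
E
python3 - <<'E'
from h import *
c=calibration("wrist");s=sense();R,_=cv2.Rodrigues(c['rvec']);o=-R.T@c['tvec']
print(s['ee_rot'].T@(o-s['tcp_pos']));print(np.round(s['ee_rot'].T@R.T,3))
plan([0.50,0.20,0.33],down(168))
E
```

```text
[ 0.08425177 -0.00098125 -0.16179726]
[[ 0.    -0.952 -0.306]
 [ 1.     0.     0.   ]
 [-0.    -0.306  0.952]]
rows 9 dist [ 248.3 -371.6  108.3] rot [ 1.000e-03 -1.000e-03  1.365e+00]
[41.9, 26.7, -12.0, 0.0, -0.0, 0.152]
[45.4, 20.0, -12.0, 0.0, -0.0, 0.152]
[47.9, 12.9, -12.0, 0.0, -0.0, 0.152]
[49.4, 5.5, -12.0, 0.0, -0.0, 0.152]
[49.6, -2.0, -12.0, 0.0, -0.0, 0.152]
[48.8, -9.5, -12.0, 0.0, -0.0, 0.152]
[46.8, -16.7, -12.0, 0.0, -0.0, 0.152]
[43.7, -23.6, -12.0, 0.0, -0.0, 0.152]
[39.6, -29.9, -12.0, 0.0, -0.0, 0.152]
```

Call:
carry_out --commands '[0,0,-50,0,0,0,0,0,-50,0,0,0,42,27,-2,0,0,0.152,45,20,-2,0,0,0.152,48,13,-2,0,0,0.152]' --grip 87

```text
time_s: 0.78
tcp_pos: [0.3335, 0.446, 0.3277]
ee_rot: [[0.637, -0.771, -0.002], [-0.771, -0.637, -0.008], [0.005, 0.007, -1.0]]
wrist_force: [0.6, 0.1, -0.5]
gripper_width: 0.999
```

Call:
carry_out --commands '[49,5,-2,0,0,0.152,50,-2,-2,0,0,0.152,49,-9,-2,0,0,0.152,47,-17,-2,0,0,0.152,44,-24,-2,0,0,0.152]'

```text
time_s: 1.4
tcp_pos: [0.4705, 0.2285, 0.3386]
ee_rot: [[-0.094, -0.996, -0.004], [-0.996, 0.094, -0.009], [0.009, 0.003, -1.0]]
wrist_force: [0.1, 0.0, -0.4]
gripper_width: 0.996
```

Run:
```python
from h import *
st()
c=calibration("wrist");im=capture("wrist");cv2.imwrite("pics/w1.png",im[:,:,::-1])
st();plan([0.55,0.13,0.33],down(168))
```

```text
1.4 [0.4705 0.2285 0.3386] yaw 174.6 z [-0.004 -0.009 -1.   ] F [ 0.07  0.03 -0.4 ] w 86.7 j [ 44.   9.  -2.   0. -80. -49.]
1.45 [0.4724 0.2245 0.339 ] yaw 174.1 z [-0.003 -0.011 -1.   ] F [ 1.06 -0.39  1.06] w 87.0 j [ 43.   9.  -2.   0. -80. -49.]
rows 3 dist [ 77.6 -94.5  -9. ] rot [ 0.001 -0.012  0.107]
[28.7, -29.0, 3.3, 0.0, -0.004, 0.036]
[27.6, -30.0, 3.2, 0.0, -0.004, 0.036]
[26.5, -30.9, 3.1, 0.0, -0.004, 0.036]
```

View pics/w1.png

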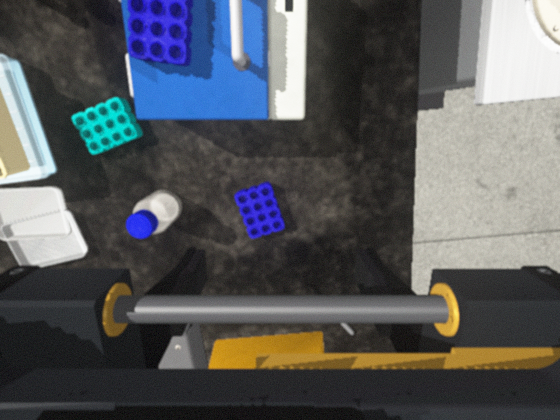

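The wrist view shows the twin at (260,210) and the top block at (160,30), cut off at the edge. I'll shift to the right to see all of it.

Call:
carry_out --commands '[45,-30,0,0,0,0.04,45,-25,0,0,0,0.03,40,-25,0,0,0,0.03,0,0,0,0,0,0,0,0,0,0,0,0]'

```text
time_s: 2.08
tcp_pos: [0.535, 0.0793, 0.3385]
ee_rot: [[-0.206, -0.979, -0.006], [-0.978, 0.206, -0.012], [0.013, 0.004, -1.0]]
wrist_force: [-0.5, 0.2, 0.3]
gripper_width: 1.001
```

```bash
cat >> h.py <<'E'
def rects(c,im,zf,amin=300):
    m=cv2.morphologyEx(violet(im),cv2.MORPH_CLOSE,np.ones((7,7)))
    n,l,s,ce=cv2.connectedComponentsWithStats(m)
    for k in range(1,n):
        if s[k,4]<amin: continue
        ys,xs=np.where(l==k); h=cv2.convexHull(np.c_[xs,ys].astype(np.int32))[:,0]
        for z in zf:
            r=cv2.minAreaRect((onplane(c,h,z)[:,:2]*1000).astype(np.float32))
            (cx,cy),(w,hh),a=r
            sh=a if w<hh else a-90
            print("px",np.round(ce[k]),s[k,:4],"z",z,"c",round(cx,1),round(cy,1),"size",round(min(w,hh),1),round(max(w,hh),1),"short-axis deg",round(sh,1))
E
python3 - <<'E'
from h import *
st()
c=calibration("wrist");im=capture("wrist");cv2.imwrite("pics/w2.png",im[:,:,::-1])
st();rects(c,im,(.026,.138))
E
```

```text
2.08 [0.535  0.0793 0.3385] yaw 168.1 z [-0.006 -0.012 -1.   ] F [-0.51  0.2   0.29] w 87.1 j [ 26.  11.   1.   0. -81. -38.]
2.12 [0.5349 0.0796 0.3385] yaw 168.1 z [-0.006 -0.012 -1.   ] F [ 0.8   0.37 -0.65] w 86.9 j [ 26.  11.   1.   0. -81. -38.]
px [235. 161.] [208 127  54  69] z 0.026 c 598.1 51.6 size 78.8 103.6 short-axis deg -12.3
px [235. 161.] [208 127  54  69] z 0.138 c 579.4 39.3 size 60.2 79.2 short-axis deg -12.3
px [317. 279.] [294 257  49  39] z 0.026 c 510.7 280.6 size 63.6 83.4 short-axis deg 12.8
px [317. 279.] [294 257  49  39] z 0.138 c 512.6 214.4 size 48.6 63.8 short-axis deg 12.8
```

View pics/w2.png

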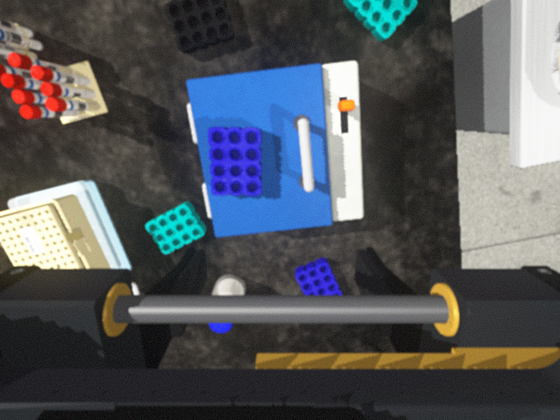

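The top block is at (235,161) with its short axis at -12.3°. The twin is at (317,279) with its short axis at about +12.8°. I'll move directly above the top block.

Run:
```python
from h import *
plan([0.579,0.039,0.23],down(167.7))
c=calibration("side");im=cv2.imread("pics/w1.png")[:,:,::-1]
```

```text
rows 3 dist [  44.1  -40.6 -108.5] rot [ 0.004 -0.013  0.008]
[9.8, -17.3, 36.2, 0.001, -0.004, 0.003]
[9.9, -17.3, 36.2, 0.001, -0.004, 0.003]
[10.0, -17.3, 36.2, 0.001, -0.004, 0.003]
```

Call:
carry_out --commands '[10,-17,36,0,-0.004,0.003,10,-17,36,0,-0.004,0.003,10,-17,36,0,-0.004,0.003,0,0,0,0,0,0,0,0,0,0,0,0]'

```text
time_s: 2.75
tcp_pos: [0.5792, 0.0448, 0.2305]
ee_rot: [[-0.203, -0.979, 0.001], [-0.979, 0.204, 0.002], [-0.003, -0.001, -1.0]]
wrist_force: [-0.7, 0.7, 1.1]
gripper_width: 1.0
```

Run:
```python
from h import *
c=calibration("wrist");im=capture("wrist");cv2.imwrite("pics/w3.png",im[:,:,::-1])
st();rects(c,im,(.136,.138))
```

```text
2.8 [0.5789 0.0449 0.2303] yaw 168.3 z [ 0.001  0.003 -1.   ] F [-0.02 -0.04 -0.02] w 86.9 j [ 20.  17.  -5.  -0. -67. -32.]
px [278. 203.] [242 158  73  91] z 0.136 c 579.9 38.2 size 60.4 81.0 short-axis deg -12.5
px [278. 203.] [242 158  73  91] z 0.138 c 579.8 37.6 size 60.0 80.4 short-axis deg -12.5
px [362. 338.] [334 323  57  30] z 0.136 c 525.4 191.0 size 35.2 58.8 short-axis deg 78.3
px [362. 338.] [334 323  57  30] z 0.138 c 525.7 189.2 size 34.9 58.4 short-axis deg 78.3
```

View pics/w3.png

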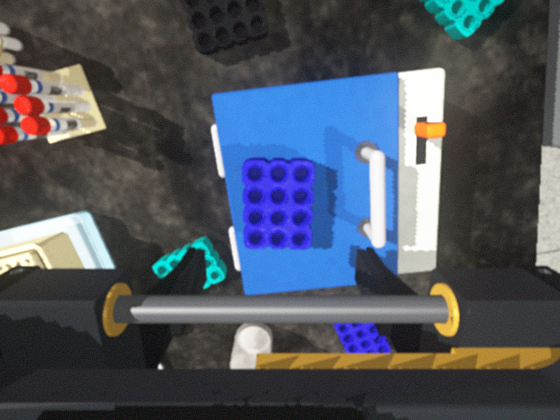

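Centre is (579.8, 38.3) mm, consistent across both looks. Descending to grasp.

Call:
carry_out --commands '[6,0,38,0,0,0.013,0,0,38,0,0,0,0,0,25,0,0,0,0,0,10,0,0,0,0,0,0,0,0,0]'

```text
time_s: 3.42
tcp_pos: [0.5826, 0.0445, 0.1267]
ee_rot: [[-0.21, -0.978, 0.019], [-0.978, 0.21, 0.008], [-0.012, -0.017, -1.0]]
wrist_force: [-0.0, -0.5, -0.3]
gripper_width: 1.002
```

Run:
```python
from h import *
st();plan([.5798,.0382,.117],down(167.5))
```

```text
3.42 [0.5826 0.0445 0.1267] yaw 167.9 z [ 0.019  0.008 -1.   ] F [-0.04 -0.5  -0.29] w 87.2 j [ 20.  22. -14.  -0. -53. -32.]
rows 1 dist [-2.8 -6.3 -9.7] rot [-0.017  0.012  0.007]
[6.9, 1.6, 9.6, -0.017, 0.012, 0.007]
```

Call:
carry_out --commands '[6,1,5,-0.017,0.012,0.007,2,1,4,0,0,0,0,0,0,0,0,0]'

```text
time_s: 3.8
tcp_pos: [0.5806, 0.0374, 0.1203]
ee_rot: [[-0.216, -0.976, 0.005], [-0.976, 0.216, 0.001], [-0.002, -0.005, -1.0]]
wrist_force: [0.5, -0.1, 0.3]
gripper_width: 1.001
```

Run:
```python
from h import *
st();plan([.5798,.0382,.117],down(167.5))
```

```text
3.8 [0.5806 0.0374 0.1203] yaw 167.5 z [ 0.005  0.001 -1.   ] F [ 0.53 -0.12  0.3 ] w 87.1 j [ 20.  23. -14.   0. -53. -32.]
rows 1 dist [-0.8  0.8 -3.3] rot [-0.005  0.002  0.   ]
[-0.6, 1.0, 3.3, -0.005, 0.002, 0.0]
```

Call:
carry_out --commands '[-0.5,1,3.5,-0.005,0.002,0,0,0,0,0,0,0]'

```text
time_s: 4.05
tcp_pos: [0.5799, 0.038, 0.117]
ee_rot: [[-0.217, -0.976, -0.0], [-0.976, 0.217, -0.0], [0.0, 0.0, -1.0]]
wrist_force: [-0.6, 0.2, -0.9]
gripper_width: 1.0
```

Call:
carry_out --commands '[0,0,0,0,0,0,0,0,0,0,0,0,0,0,0,0,0,0,0,0,0,0,0,0]' --grip 40

```text
time_s: 4.55
tcp_pos: [0.5801, 0.0381, 0.1171]
ee_rot: [[-0.216, -0.976, 0.0], [-0.976, 0.216, -0.0], [0.0, -0.0, -1.0]]
wrist_force: [-0.3, -0.9, -0.7]
gripper_width: 0.699
```

Run:
```python
from h import *
st()
```

```text
4.55 [0.5801 0.0381 0.1171] yaw 167.5 z [ 0. -0. -1.] F [-0.27 -0.85 -0.66] w 60.8 j [ 20.  23. -14.   0. -53. -32.]
```

Gripped at 60.8 mm. I'll lift, and meanwhile re-measure the twin from picture w1.

Call:
carry_out --commands '[0,0,-15,0,0,0,0,0,-40,0,0,0,0,0,-40,0,0,0,0,0,-30,0,0,0,0,0,0,0,0,0]'

```text
time_s: 5.18
tcp_pos: [0.5804, 0.0379, 0.2499]
ee_rot: [[-0.216, -0.976, 0.003], [-0.976, 0.216, -0.0], [-0.0, -0.003, -1.0]]
wrist_force: [0.1, -0.5, -0.5]
gripper_width: 0.707
```

Run:
```python
from h import *
# tool->cam relation
s=sense();c=calibration("wrist");R,_=cv2.Rodrigues(c['rvec']);o=s['ee_rot'].T@(-R.T@c['tvec']-s['tcp_pos']);Rt=s['ee_rot'].T@R.T
print(o)
def at(p,Re):
    U,_,V=np.linalg.svd(np.array(Re));Re=U@V
    Rw=Re@Rt; C=np.array(p)+Re@o; d=dict(c); d['rvec']=cv2.Rodrigues(Rw.T)[0];d['tvec']=-Rw.T@C;return d
im=cv2.imread("pics/w1.png")[:,:,::-1].copy()
rects(at([.4705,.2285,.3386],[[-0.094,-0.996,-0.004],[-0.996,0.094,-0.009],[0.009,0.003,-1.0]]),im,(.026,.138))
st();plan([.511,.281,.24],down(192.8))
im=capture("scene");cv2.imwrite("pics/s1.png",im[:,:,::-1])
```

```text
[ 8.34356146e-02 -7.07852703e-06 -1.61787439e-01]
px [160.  30.] [128   0  64  66] z 0.026 c 614.4 21.4 size 80.1 84.4 short-axis deg 77.7
px [160.  30.] [128   0  64  66] z 0.138 c 578.8 51.0 size 61.2 64.5 short-axis deg 77.7
px [260. 210.] [234 181  52  58] z 0.026 c 508.5 290.0 size 64.2 86.7 short-axis deg 12.8
px [260. 210.] [234 181  52  58] z 0.138 c 497.9 256.3 size 49.1 66.2 short-axis deg 12.8
px [141. 224.] [125 210  33  30] z 0.026 c 703.4 294.7 size 45.8 54.3 short-axis deg -55.8
px [141. 224.] [125 210  33  30] z 0.138 c 646.8 259.9 size 35.0 41.5 short-axis deg -55.8
5.17 [0.5804 0.0379 0.2499] yaw 167.5 z [ 0.003 -0.    -1.   ] F [ 0.09 -0.48 -0.47] w 61.5 j [ 20.  17.  -3.   0. -70. -32.]
rows 5 dist [-69.4 243.1  -9.9] rot [-0.003 -0.    -0.441]
[-44.5, 24.1, 1.9, -0.001, -0.0, -0.088]
[-46.4, 20.0, 1.9, -0.001, -0.0, -0.088]
[-48.0, 15.9, 2.0, -0.001, -0.0, -0.088]
[-49.2, 11.6, 2.0, -0.001, -0.0, -0.088]
[-50.0, 7.2, 2.0, -0.001, -0.0, -0.088]
```

View pics/s1.png

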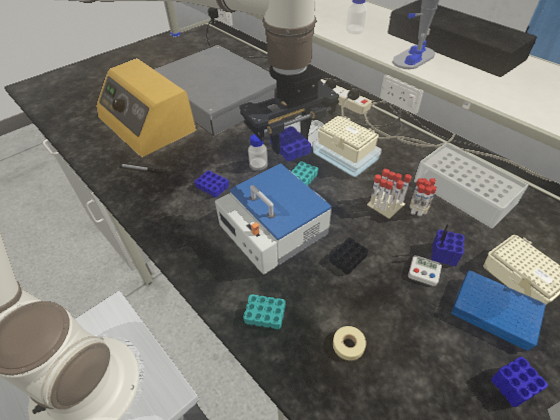

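w2 clipped the twin at the bar, so its y is uncertain. I'll take a clean look from beyond the twin, with the held block out of the way.

Call:
carry_out --commands '[-48,22,-10,0,0,-0.075,-50,18,-10,0,0,-0.075,-52,14,-10,0,0,-0.075,-53,11,-10,0,0,-0.075,-54,7,-10,0,0,-0.075]'

```text
time_s: 5.85
tcp_pos: [0.52, 0.3027, 0.2922]
ee_rot: [[0.16, -0.987, -0.013], [-0.987, -0.159, -0.007], [0.005, 0.014, -1.0]]
wrist_force: [0.1, -0.7, -1.3]
gripper_width: 0.705
```

Call:
carry_out --commands '[-55,4,-5,0,0,-0.075,-30,0,0,0,0,0,0,0,0,0,0,0,0,0,0,0,0,0]'

```text
time_s: 6.35
tcp_pos: [0.4963, 0.3903, 0.2916]
ee_rot: [[0.241, -0.97, -0.02], [-0.971, -0.241, -0.013], [0.008, 0.023, -1.0]]
wrist_force: [0.1, -0.3, -0.8]
gripper_width: 0.7
```

Run:
```python
from h import *
st();c=calibration("wrist");im=capture("wrist");cv2.imwrite("pics/w4.png",im[:,:,::-1])
rects(c,im,(.024,.026))
```

```text
6.35 [0.4963 0.3903 0.2916] yaw -166.1 z [-0.02  -0.013 -1.   ] F [ 0.11 -0.3  -0.8 ] w 60.9 j [ 53.  21.   9.  -0. -79. -39.]
px [141.  39.] [120  17  43  45] z 0.024 c 697.2 264.2 size 44.7 52.2 short-axis deg 86.5
px [141.  39.] [120  17  43  45] z 0.026 c 696.4 264.4 size 44.5 51.9 short-axis deg 86.5
px [284. 101.] [260  67  50  69] z 0.024 c 509.1 292.7 size 63.3 83.4 short-axis deg 12.7
px [284. 101.] [260  67  50  69] z 0.026 c 509.1 292.8 size 63.0 83.0 short-axis deg 12.7
px [281. 246.] [217 196 135 100] z 0.024 c 456.0 494.6 size 163.2 201.6 short-axis deg -76.4
px [281. 246.] [217 196 135 100] z 0.026 c 456.2 493.7 size 162.4 200.7 short-axis deg -76.4
px [282. 333.] [227 323 110  23] z 0.024 c 424.1 646.6 size 43.8 180.7 short-axis deg -77.1
px [282. 333.] [227 323 110  23] z 0.026 c 424.6 645.1 size 43.6 179.9 short-axis deg -77.1
```

View pics/w4.png

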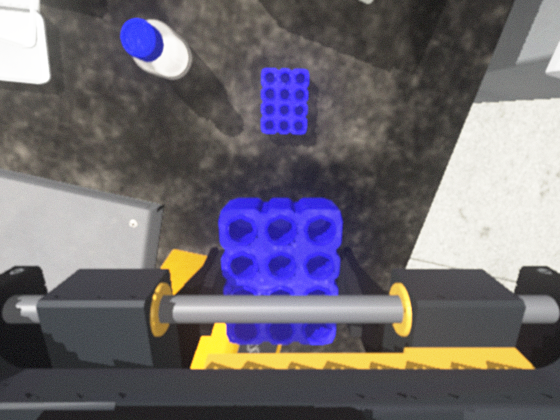

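Run:
```python
from h import *
s=sense();c=calibration("wrist")
for x in (.0405,-.0405):
  for z in (-.021,.005,-.019):
    print(x,z,proj(c,s['tcp_pos']+s['ee_rot']@np.array([x,0,z])))
im=cv2.imread("pics/w4.png");cv2.imwrite("pics/c4.png",cv2.resize(im[180:360,190:370],None,fx=3.3,fy=3.3,interpolation=cv2.INTER_CUBIC))
```

```text
0.0405 -0.021 [[281.03268875 206.82444681]]
0.0405 0.005 [[280.88962986 193.13990804]]
0.0405 -0.019 [[281.01999789 205.61048122]]
-0.0405 -0.021 [[280.89242122 346.31875672]]
-0.0405 0.005 [[280.78500393 316.7996897 ]]
-0.0405 -0.019 [[280.88307229 343.74960382]]
```

View pics/c4.png

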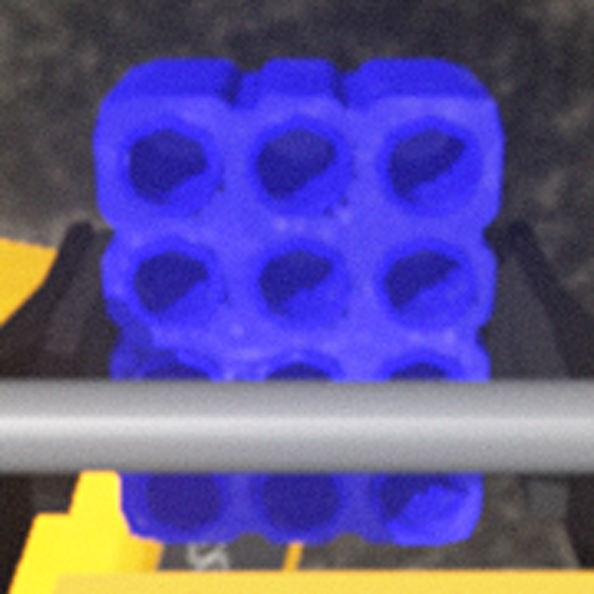

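Run:
```python
from h import *
plan([.5093,.2915,.12],down(192.8))
```

```text
rows 4 dist [  13.   -98.7 -171.5] rot [ 0.023 -0.008  0.019]
[24.4, 1.8, 43.1, 0.006, -0.002, 0.005]
[24.5, 1.9, 43.1, 0.006, -0.002, 0.005]
[24.6, 2.0, 43.0, 0.006, -0.002, 0.005]
[24.7, 2.2, 42.9, 0.006, -0.002, 0.005]
```

Call:
carry_out --commands '[25,2,43,0.006,-0.002,0.005,25,2,43,0.006,-0.002,0.005,25,2,43,0.006,-0.002,0.005,24,2,40,0.006,-0.002,0.005,0,0,0,0,0,0]'

```text
time_s: 7.02
tcp_pos: [0.5112, 0.2818, 0.1196]
ee_rot: [[0.213, -0.977, 0.003], [-0.977, -0.213, 0.002], [-0.001, -0.003, -1.0]]
wrist_force: [0.6, 0.4, -0.1]
gripper_width: 0.701
```

Run:
```python
from h import *
st()
plan([.5093,.2915,.06],down(192.8))
im=capture("wrist");cv2.imwrite("pics/w5.png",im[:,:,::-1])
```

```text
7.03 [0.5112 0.2818 0.1196] yaw -167.7 z [ 0.003  0.002 -1.   ] F [ 0.56  0.42 -0.11] w 61.0 j [ 45.  23. -14.   0. -53. -33.]
rows 2 dist [ -1.9   9.7 -59.6] rot [-0.003  0.001 -0.009]
[-4.9, 0.0, 29.8, -0.002, 0.001, -0.004]
[-4.9, -0.1, 29.8, -0.002, 0.001, -0.004]
```

Call:
carry_out --commands '[-6,0,25,-0.002,0.001,-0.008,-4,0,25,0,0,0,0,0,8,0,0,0,0,0,0,0,0,0]'

```text
time_s: 7.58
tcp_pos: [0.5179, 0.2994, 0.0719]
ee_rot: [[0.224, -0.974, 0.021], [-0.974, -0.224, 0.015], [-0.01, -0.024, -1.0]]
wrist_force: [0.1, -0.3, 0.3]
gripper_width: 0.701
```

Run:
```python
from h import *
st()
plan([.5093,.2915,.045],down(192.8))
for n in("wrist","scene","side"):
    im=capture(n);cv2.imwrite(f"pics/{n}6.png",im[:,:,::-1])
a=cv2.imread("pics/scene6.png")[140:230,170:300];b=cv2.imread("pics/side6.png")[165:255,170:300]
cv2.imwrite("pics/c6.png",np.hstack([cv2.resize(x,(390,270),interpolation=cv2.INTER_CUBIC) for x in(a,b)]))
```

```text
7.58 [0.5179 0.2994 0.0719] yaw -167.1 z [ 0.021  0.015 -1.   ] F [ 0.09 -0.32  0.28] w 61.0 j [ 46.  27. -16.   0. -46. -33.]
rows 1 dist [ -8.6  -7.9 -26.9] rot [-0.024  0.01   0.003]
[6.0, 10.7, 26.6, -0.024, 0.01, 0.003]
```

View pics/wrist6.png

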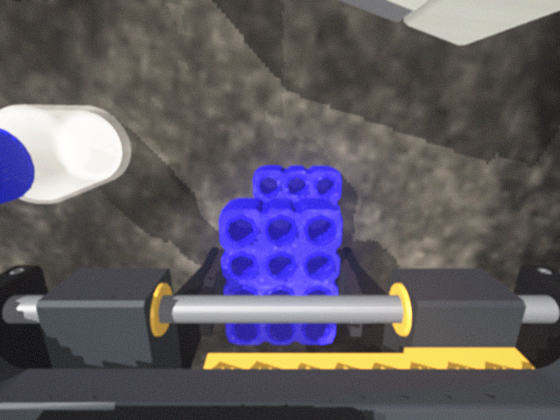

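View pics/c6.png

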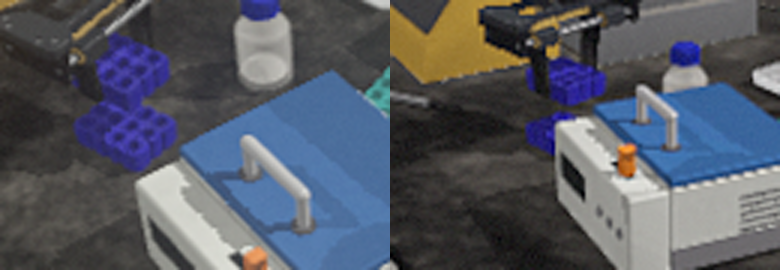

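Run:
```python
from h import *
c=calibration("wrist");st()
a=np.radians(12.8);ex=np.array([np.cos(a),np.sin(a),0]);ey=np.array([-np.sin(a),np.cos(a),0])
for cy in (.288,.2915):
  C=np.array([.5091,cy,0])
  print(cy,np.round(proj(c,[C+sx*.031*ex-.0405*ey+[0,0,z] for z in(.0,.026) for sx in(-1,1)]),1).tolist())
im=cv2.imread("pics/wrist6.png");cv2.imwrite("pics/c7.png",cv2.resize(im[150:270,200:360],None,fx=4,fy=4,interpolation=cv2.INTER_CUBIC))
```

```text
7.72 [0.5178 0.2993 0.0722] yaw -167.1 z [ 0.021  0.016 -1.   ] F [ 0.63 -0.74  0.16] w 61.5 j [ 46.  27. -16.   0. -46. -33.]
0.288 [[339.3, 158.6], [256.5, 158.1], [345.4, 164.6], [252.8, 164.0]]
0.2915 [[338.0, 163.1], [255.6, 162.6], [343.9, 169.6], [251.8, 169.0]]
```

View pics/c7.png

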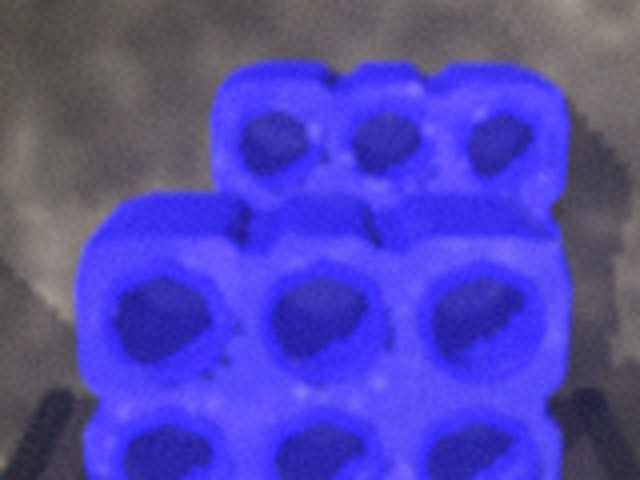

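Call:
carry_out --commands '[6,11,6,-0.024,0.01,0.003,0,0,6,0,0,0,0,0,0,0,0,0]'

```text
time_s: 8.1
tcp_pos: [0.5082, 0.2906, 0.0604]
ee_rot: [[0.22, -0.975, 0.0], [-0.975, -0.22, 0.001], [-0.001, -0.0, -1.0]]
wrist_force: [0.3, 0.1, -0.8]
gripper_width: 0.703
```

Run:
```python
from h import *
st()
plan([.5091,.2915,.045],down(192.8))
```

```text
8.1 [0.5082 0.2906 0.0604] yaw -167.3 z [ 0.     0.001 -1.   ] F [ 0.28  0.07 -0.76] w 61.1 j [ 46.  28. -17.  -0. -46. -33.]
rows 1 dist [  0.9   0.9 -15.4] rot [-0.     0.001 -0.001]
[-0.7, -1.0, 15.4, -0.0, 0.001, -0.001]
```

Call:
carry_out --commands '[0,-1,6,0,0,0,0,0,6,0,0,0,0,0,0,0,0,0]'

```text
time_s: 8.48
tcp_pos: [0.5093, 0.2908, 0.0473]
ee_rot: [[0.221, -0.975, -0.0], [-0.975, -0.221, 0.001], [-0.001, -0.0, -1.0]]
wrist_force: [-1.2, -0.1, 0.2]
gripper_width: 0.705
```

Run:
```python
from h import *
st()
plan([.5091,.2915,.032],down(192.8))
im=capture("wrist");cv2.imwrite("pics/w8.png",im[:,:,::-1]);cv2.imwrite("pics/c8.png",cv2.resize(im[150:270,200:360,::-1],None,fx=4,fy=4,interpolation=cv2.INTER_CUBIC))
```

```text
8.47 [0.5093 0.2908 0.0473] yaw -167.3 z [-0.     0.001 -1.   ] F [-1.22 -0.12  0.17] w 61.4 j [ 46.  29. -17.  -0. -44. -33.]
rows 1 dist [ -0.2   0.7 -15.3] rot [-0.     0.001 -0.001]
[-0.7, 0.1, 15.3, -0.0, 0.001, -0.001]
```

View pics/c8.png

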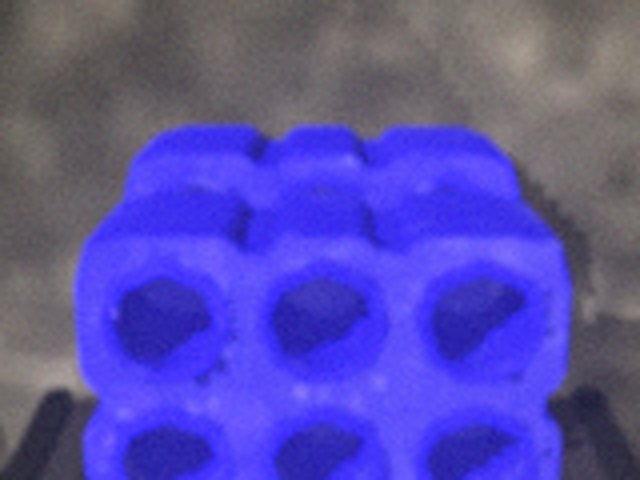

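Run:
```python
from h import *
s=sense();c=calibration("wrist")
for x in (.037,.039,.0405,.042):
    print(x,[np.round(proj(c,s['tcp_pos']+s['ee_rot']@np.array([x,0,z]))[0,1],1) for z in (-.021,.005,.0213,.0473)])
print("obs",150+238/4,150+195/4,150+155/4,150+126/4)
```

```text
0.037 [np.float64(213.8), np.float64(199.2), np.float64(192.0), np.float64(182.7)]
0.039 [np.float64(209.8), np.float64(195.8), np.float64(188.8), np.float64(179.9)]
0.0405 [np.float64(206.8), np.float64(193.1), np.float64(186.4), np.float64(177.7)]
0.042 [np.float64(203.8), np.float64(190.5), np.float64(184.0), np.float64(175.5)]
obs 209.5 198.75 188.75 181.5
```

The held block and the twin line up within 1 mm. Lowering.

Call:
carry_out --commands '[0,0,6,0,0,0,0,0,6,0,0,0,0,0,3,0,0,0,0,0,0,0,0,0]'

```text
time_s: 9.02
tcp_pos: [0.5096, 0.2911, 0.0315]
ee_rot: [[0.221, -0.975, 0.0], [-0.975, -0.221, 0.001], [-0.001, -0.001, -1.0]]
wrist_force: [0.3, -0.5, -1.2]
gripper_width: 0.704
```

Run:
```python
from h import *
st()
plan([.5093,.2911,.030],down(192.8))
```

```text
9.03 [0.5096 0.2911 0.0315] yaw -167.2 z [ 0.     0.001 -1.   ] F [ 0.32 -0.51 -1.19] w 61.2 j [ 46.  30. -18.  -0. -42. -33.]
rows 1 dist [-0.3  0.  -1.5] rot [-0.001  0.001 -0.001]
[-0.1, 0.3, 1.5, -0.001, 0.001, -0.001]
```

Call:
carry_out --commands '[0,0,2,0,0,0,0,0,1,0,0,0,0,0,0,0,0,0]'

```text
time_s: 9.4
tcp_pos: [0.5098, 0.2913, 0.0292]
ee_rot: [[0.221, -0.975, 0.001], [-0.975, -0.221, 0.001], [-0.001, -0.001, -1.0]]
wrist_force: [1.0, 0.1, 0.1]
gripper_width: 0.703
```

Run:
```python
from h import *
st()
```

```text
9.4 [0.5098 0.2913 0.0292] yaw -167.2 z [ 0.001  0.001 -1.   ] F [0.97 0.11 0.15] w 61.1 j [ 46.  30. -18.  -0. -42. -33.]
```

Call:
carry_out --commands '[0,0,1,0,0,0,0,0,1,0,0,0,0,0,0,0,0,0]'

```text
time_s: 9.78
tcp_pos: [0.5099, 0.2915, 0.0293]
ee_rot: [[0.221, -0.975, 0.002], [-0.975, -0.221, 0.001], [-0.001, -0.002, -1.0]]
wrist_force: [0.4, -0.3, -1.3]
gripper_width: 0.705
```

Run:
```python
from h import *
st()
```

```text
9.78 [0.5099 0.2915 0.0293] yaw -167.2 z [ 0.002  0.001 -1.   ] F [ 0.42 -0.26 -1.35] w 61.3 j [ 46.  30. -18.   0. -42. -33.]
```

The descent has stopped at 29.3 mm, which matches the expected stacked height. Releasing.

Call:
carry_out --commands '[0,0,0,0,0,0,0,0,0,0,0,0,0,0,0,0,0,0,0,0,0,0,0,0]' --grip 87

```text
time_s: 10.28
tcp_pos: [0.5101, 0.2915, 0.0287]
ee_rot: [[0.221, -0.975, 0.002], [-0.975, -0.221, 0.002], [-0.001, -0.002, -1.0]]
wrist_force: [-0.1, 0.2, 0.3]
gripper_width: 0.986
```

Call:
carry_out --commands '[0,0,-8,0,0,0,0,0,-20,0,0,0,0,0,-40,0,0,0,0,0,-40,0,0,0,0,0,0,0,0,0]'

```text
time_s: 10.9
tcp_pos: [0.5103, 0.2915, 0.1417]
ee_rot: [[0.222, -0.975, 0.003], [-0.975, -0.222, 0.002], [-0.001, -0.003, -1.0]]
wrist_force: [-0.7, 0.2, 0.5]
gripper_width: 1.0
```

Run:
```python
from h import *
st()
c=calibration("wrist");im=capture("wrist");cv2.imwrite("pics/w9.png",im[:,:,::-1]);rects(c,im,(.05,))
im=capture("scene");cv2.imwrite("pics/c9.png",cv2.resize(im[130:250,170:330,::-1],None,fx=4,fy=4,interpolation=cv2.INTER_CUBIC))
```

```text
10.9 [0.5103 0.2915 0.1417] yaw -167.2 z [ 0.003  0.002 -1.   ] F [-0.73  0.17  0.48] w 87.0 j [ 46.  22. -12.   0. -56. -33.]
px [ 58. 159.] [ 21 131  75  58] z 0.05 c 697.8 287.4 size 46.5 60.7 short-axis deg -77.1
px [281. 208.] [244 160  75  98] z 0.05 c 510.5 289.2 size 62.1 87.6 short-axis deg 13.2
```

View pics/w9.png

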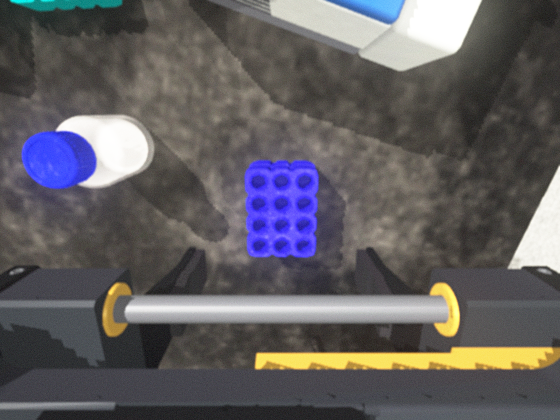

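View pics/c9.png

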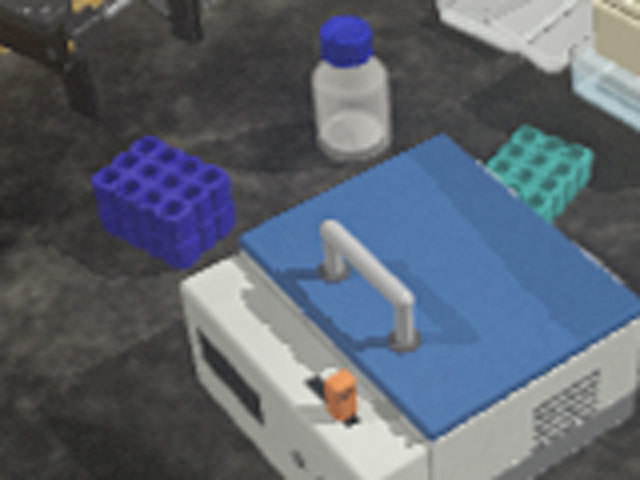

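The stack looks square in both views: block centre about (510, 290), short axis 13.2°. Now I'll move to look at the handle and the release.

Run:
```python
from h import *
plan([.485,.05,.26],down(174.4))
```

```text
rows 5 dist [ -23.3 -240.   122. ] rot [ 0.003 -0.003  0.32 ]
[45.8, 15.2, -24.3, 0.001, -0.001, 0.064]
[46.7, 12.3, -24.3, 0.001, -0.001, 0.064]
[47.4, 9.2, -24.3, 0.001, -0.001, 0.064]
[47.9, 6.2, -24.4, 0.001, -0.001, 0.064]
[48.1, 3.1, -24.4, 0.001, -0.001, 0.064]
```

Call:
carry_out --commands '[0,0,-50,0,0,0,10,4,-50,0,0,0.05,45,15,-15,0,0,0.06,47,12,-5,0,0,0.06,47,9,0,0,0,0.06]'

```text
time_s: 11.62
tcp_pos: [0.4835, 0.1343, 0.2551]
ee_rot: [[-0.011, -1.0, -0.016], [-1.0, 0.011, -0.013], [0.013, 0.016, -1.0]]
wrist_force: [1.3, 0.4, -0.4]
gripper_width: 0.999
```

Call:
carry_out --commands '[48,6,0,0,0,0.06,40,3,0,0,0,0.03,0,0,0,0,0,0,0,0,0,0,0,0]'

```text
time_s: 12.12
tcp_pos: [0.4672, 0.0411, 0.2519]
ee_rot: [[-0.107, -0.994, -0.026], [-0.994, 0.108, -0.016], [0.019, 0.024, -1.0]]
wrist_force: [-0.3, 0.2, 0.4]
gripper_width: 1.0
```

Run:
```python
from h import *
st()
c=calibration("wrist");im=capture("wrist");cv2.imwrite("pics/w10.png",im[:,:,::-1])
np.save("w10c.npy",c,allow_pickle=True)
```

```text
12.12 [0.4672 0.0411 0.2519] yaw 173.8 z [-0.026 -0.016 -1.   ] F [-0.32  0.24  0.38] w 87.0 j [ 25.   6. -17.   0. -69. -31.]
```

View pics/w10.png

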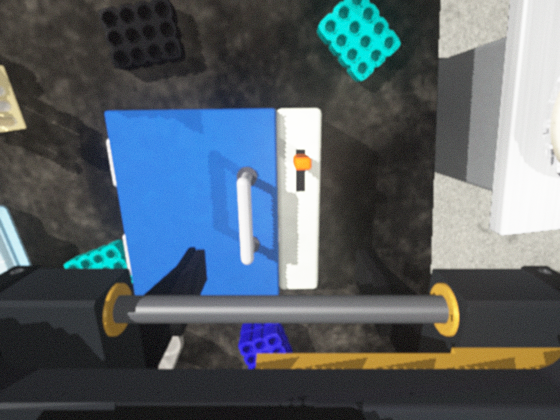

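Run:
```python
from h import *
c=np.load("w10c.npy",allow_pickle=True).item();im=cv2.imread("pics/w10.png")[:,:,::-1].copy()
h=cv2.cvtColor(im,cv2.COLOR_RGB2HSV)
blue=cv2.inRange(h,(100,120,60),(116,255,255))
# front edge: last blue col per row
pts=[]
for v in list(range(115,170))+list(range(265,285)):
    u=np.where(blue[v,260:295])[0]
    if len(u): pts.append((260+u.max()+.5,v))
P=onplane(c,pts,.112);d=P-P.mean(0);_,_,V=np.linalg.svd(d[:,:2]);v=V[0]*np.sign(V[0][1])
print("front edge mean",P.mean(0),"yaw",np.degrees(np.arctan2(v[1],v[0]))-90)
print("corner px FR",onplane(c,[[276.5,108]],.112),"BR",onplane(c,[[106,111]],.112))
bar=cv2.inRange(h,(0,0,120),(180,60,255));bar[:,:236]=0;bar[:,262:]=0;bar[:165]=0;bar[270:]=0
ys,xs=np.where(bar);pp=[]
for y in range(190,255):
    u=xs[ys==y]
    if len(u): pp.append((u.mean(),y,u.min(),u.max()))
pp=np.array(pp);print(pp[::8]); 
B=onplane(c,pp[:,:2],.152);print("bar pts",B[0],B[-1],B.mean(0))
print("ends",onplane(c,[[244,175],[248.5,264]],.152), ys.min(),ys.max())
org=cv2.inRange(h,(5,150,150),(20,255,255));n,l,s,ce=cv2.connectedComponentsWithStats(org);print(s,ce)
cv2.imwrite("pics/c10.png",cv2.resize(im[140:280,220:340,::-1],None,fx=4.2,fy=4.2,interpolation=cv2.INTER_CUBIC))
print("rel",onplane(c,[[303,162]],.130))
```

```text
front edge mean [0.46556465 0.02036115 0.112     ] yaw -5.383705193030579
corner px FR [[ 0.45764584 -0.04794073  0.112     ]] BR [[ 0.61394114 -0.06209683  0.112     ]]
[[243.5 190.  237.  250. ]
 [244.  198.  238.  250. ]
 [244.  206.  238.  250. ]
 [244.5 214.  238.  251. ]
 [245.  222.  239.  251. ]
 [245.  230.  239.  251. ]
 [247.5 238.  240.  255. ]
 [247.  246.  240.  254. ]
 [246.5 254.  241.  252. ]]
bar pts [0.49425033 0.01725204 0.152     ] [0.50005497 0.07744818 0.152     ] [0.49687646 0.04675717 0.152     ]
ends [[0.49197059 0.00430135 0.152     ]
 [0.49961556 0.08773487 0.152     ]] 168 264
[[     0      0    560    420 231956]
 [   294    154     17     17    198]
 [   430    283     19     13     71]
 [   106    285     11     17     54]
 [   441    288      1      2      2]
 [   451    290      7     17     20]
 [   445    293      1      1      1]
 [   447    297      1      1      1]
 [   445    298      1      1      1]
 [   447    299      2      7      9]
 [   449    307      2      3      3]
 [   104    308      3      7     14]
 [   458    308      1      1  
[... 1401 characters left out ...]
       314.5       ]
 [104.4        316.8       ]
 [105.         323.        ]
 [458.         320.        ]
 [450.33333333 324.        ]
 [457.8        324.        ]
 [444.44230769 331.05769231]
 [438.5        324.        ]
 [438.         326.        ]
 [448.         326.        ]
 [445.         329.        ]
 [448.5        328.5       ]
 [445.         331.        ]
 [422.73908216 357.58660252]
 [261.         367.        ]
 [323.         366.75      ]
 [332.5        367.        ]
 [342.         367.        ]
 [394.75       367.        ]
 [404.33333333 366.66666667]
 [414.         367.        ]
 [475.83333333 366.83333333]
 [485.33333333 366.66666667]]
rel [[0.43893311 0.0020482  0.13      ]]
```

View pics/c10.png

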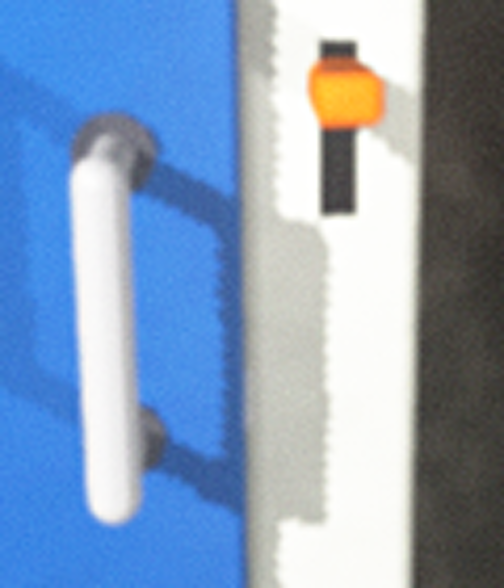

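The bar runs from (244,175) to (248,264), giving a handle middle of about (497, 46) mm at incubator yaw -5.4°. The release top is at (303,162), about (439, 2) mm. I'll go above the handle with the jaws at 50 mm.

Run:
```python
from h import *
plan([.4968,.0465,.20],down(174.6))
```

```text
rows 2 dist [ 29.6   5.2 -51.9] rot [ 0.024 -0.019 -0.013]
[-4.7, -15.1, 25.5, 0.012, -0.009, -0.007]
[-4.3, -14.8, 25.7, 0.012, -0.009, -0.007]
```

Call:
carry_out --commands '[-5,-15,15,0.012,-0.009,-0.007,-4,-15,15,0.012,-0.009,-0.007,0,0,15,0,0,0,0,0,0,0,0,0]' --grip 50

```text
time_s: 12.68
tcp_pos: [0.499, 0.0511, 0.2033]
ee_rot: [[-0.086, -0.996, -0.002], [-0.996, 0.086, -0.001], [0.001, 0.001, -1.0]]
wrist_force: [0.1, 0.2, 0.0]
gripper_width: 0.637
```

Run:
```python
from h import *
st();plan([.4968,.0465,.19],down(174.6))
im=capture("wrist");cv2.imwrite("pics/w11.png",im[:,:,::-1])
```

```text
12.68 [0.499  0.0511 0.2033] yaw 175.1 z [-0.002 -0.001 -1.   ] F [0.12 0.24 0.01] w 55.4 j [ 24.  11. -18.   0. -61. -29.]
rows 1 dist [ -2.2  -4.6 -13.3] rot [ 0.001 -0.001  0.008]
[4.8, 1.8, 13.3, 0.001, -0.001, 0.008]
```

View pics/w11.png

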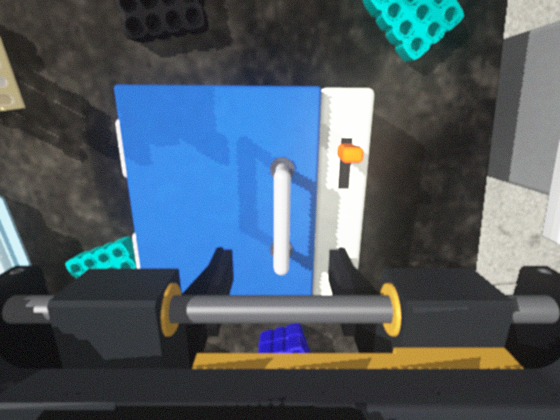

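Run:
```python
from h import *
c=calibration("wrist")
print(onplane(c,[[282.5,165],[281,273],[282,218]],.152))
print("rel",onplane(c,[[350,153]],.13), "front edge",onplane(c,[[320,86],[313,290]],.112),"BR",onplane(c,[[117,86]],.112))
```

```text
[[0.49392659 0.00312953 0.152     ]
 [0.50210081 0.08665181 0.152     ]
 [0.49753661 0.04178768 0.152     ]]
rel [[0.44252854 0.00204393 0.13      ]] front edge [[ 0.46063661 -0.04807472  0.112     ]
 [ 0.47551219  0.12918638  0.112     ]] BR [[ 0.61489182 -0.06133951  0.112     ]]
```

Call:
carry_out --commands '[4,2,20,0,0,0.008,1,0,18,0,0,0,0,0,14,0,0,0,0,0,0,0,0,0]'

```text
time_s: 13.22
tcp_pos: [0.4997, 0.0488, 0.1537]
ee_rot: [[-0.09, -0.996, 0.007], [-0.996, 0.09, 0.001], [-0.001, -0.006, -1.0]]
wrist_force: [0.1, -0.3, 0.4]
gripper_width: 0.576
```

Run:
```python
from h import *
st();plan([.4968,.0465,.131],down(174.6))
```

```text
13.22 [0.4997 0.0488 0.1537] yaw 174.8 z [ 0.007  0.001 -1.   ] F [ 0.14 -0.34  0.36] w 50.1 j [ 24.  14. -23.   0. -53. -29.]
rows 1 dist [ -2.9  -2.3 -22.7] rot [-0.006  0.001  0.004]
[2.6, 2.9, 22.7, -0.006, 0.001, 0.004]
```

Call:
carry_out --commands '[2,2,10,-0.006,0,0.004,0,0,9,0,0,0,0,0,4,0,0,0,0,0,0,0,0,0]'

```text
time_s: 13.72
tcp_pos: [0.4986, 0.0474, 0.1306]
ee_rot: [[-0.094, -0.996, 0.003], [-0.996, 0.094, 0.002], [-0.002, -0.003, -1.0]]
wrist_force: [0.3, 0.2, -0.2]
gripper_width: 0.575
```

Run:
```python
from h import *
st();plan([.4978,.0465,.131],down(174.6))
```

```text
13.72 [0.4986 0.0474 0.1306] yaw 174.6 z [ 0.003  0.002 -1.   ] F [ 0.31  0.21 -0.23] w 50.0 j [ 24.  15. -24.  -0. -50. -29.]
rows 1 dist [-0.8 -0.9  0.4] rot [-0.003  0.002  0.   ]
[1.0, 0.7, -0.4, -0.003, 0.002, 0.0]
```

Call:
carry_out --commands '[0,0,0,0,0,0,0,0,0,0,0,0,0,0,0,0,0,0,0,0,0,0,0,0,0,0,0,0,0,0]' --grip 4

```text
time_s: 14.35
tcp_pos: [0.4979, 0.0475, 0.1313]
ee_rot: [[-0.094, -0.996, 0.002], [-0.996, 0.094, 0.003], [-0.003, -0.002, -1.0]]
wrist_force: [-3.3, 0.6, 2.1]
gripper_width: 0.122
```

Run:
```python
from h import *
st()
```

```text
14.35 [0.4979 0.0475 0.1313] yaw 174.6 z [ 0.002  0.003 -1.   ] F [-3.34  0.62  2.1 ] w 10.6 j [ 24.  15. -24.  -0. -50. -29.]
```

Gripped on the bar. Tugging up gently.

Call:
carry_out --commands '[0,0,-2,0,0,0,0,0,-2,0,0,0,0,0,-2,0,0,0]'

```text
time_s: 14.72
tcp_pos: [0.4995, 0.0475, 0.1361]
ee_rot: [[-0.094, -0.996, 0.005], [-0.996, 0.094, 0.003], [-0.003, -0.004, -1.0]]
wrist_force: [4.9, -1.9, -7.4]
gripper_width: 0.122
```

Run:
```python
from h import *
st()
```

```text
14.72 [0.4995 0.0475 0.1361] yaw 174.6 z [ 0.005  0.003 -1.   ] F [ 4.91 -1.91 -7.41] w 10.6 j [ 24.  15. -24.  -0. -51. -29.]
```

Call:
carry_out --commands '[0,-1,-3,0,0,0,0,-0.5,-3,0,0,0,0,0,-3,0,0,0]'

```text
time_s: 15.1
tcp_pos: [0.503, 0.0472, 0.1445]
ee_rot: [[-0.095, -0.995, 0.008], [-0.996, 0.095, 0.003], [-0.003, -0.007, -1.0]]
wrist_force: [8.7, -2.6, -10.2]
gripper_width: 0.124
```

Run:
```python
from h import *
st()
```

```text
15.1 [0.503  0.0472 0.1445] yaw 174.6 z [ 0.008  0.003 -1.   ] F [  8.74  -2.61 -10.19] w 10.8 j [ 24.  15. -23.   0. -52. -29.]
```

Run:
```python
from h import *
ims=[capture(n)[:,:,::-1] for n in("side","wrist")]
cv2.imwrite("pics/s12.png",cv2.resize(ims[0][170:270,200:330],None,fx=6,fy=6,interpolation=cv2.INTER_CUBIC)[:600,:780]);cv2.imwrite("pics/w12.png",ims[1])
st()
```

```text
15.2 [0.5032 0.0472 0.1448] yaw 174.6 z [ 0.008  0.003 -1.   ] F [ 6.72 -2.26 -7.39] w 11.2 j [ 24.  15. -23.   0. -52. -29.]
```

View pics/s12.png

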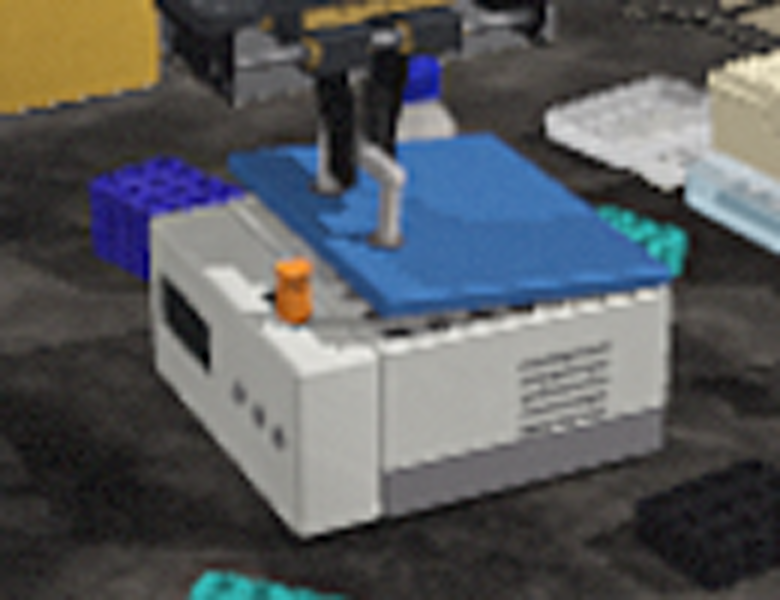

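View pics/w12.png

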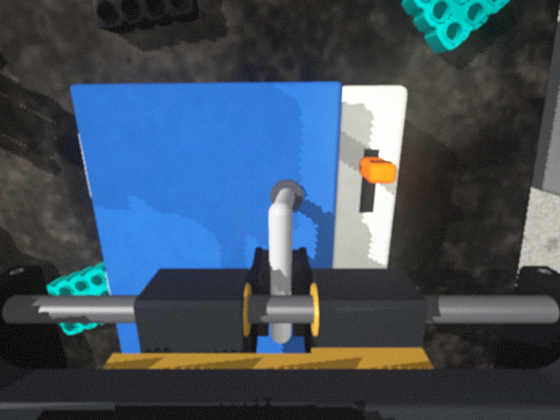

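The tug lifted the cover 13 mm at the handle (about 0.10 rad), well past the 5 mm catch stop. So the cover isn't caught and the release need not be pushed. I'll go straight on along the arc to 45°.

```bash
cat >> h.py <<'E'
EX=np.array([np.cos(np.radians(-5.4)),np.sin(np.radians(-5.4)),0])
T0=np.array([.498,.0475,.1313])
def tcp(th): return T0+EX*(.130-(.130*np.cos(th)-.046*np.sin(th)))+np.array([0,0,.130*np.sin(th)+.046*np.cos(th)-.046])
def theta():
    p=sense()['tcp_pos'];H=T0+EX*.130-np.array([0,0,.046]);f=(H-p)@EX;z=(p-H)[2]
    return np.arctan2(z,f)-np.arctan2(.046,.130),np.hypot(f,z)
def arc(ths):
    s=sense();p=s['tcp_pos'];rv=(Ro.from_matrix(s['ee_rot']).inv()*Ro.from_matrix(down(174.6))).as_rotvec();print("rot",np.round(rv,3),"theta,r",theta())
    for t in ths:
        q=tcp(t);print(round(t,3),np.round(s['ee_rot'].T@(q-p)*1000,1));p=q
E
python3 - <<'E'
from h import *
st();arc(np.arange(.15,.80,.07))
E
```

```text
15.2 [0.5032 0.0472 0.1448] yaw 174.6 z [ 0.008  0.003 -1.   ] F [ 6.72 -2.26 -7.39] w 11.2 j [ 24.  15. -23.   0. -52. -29.]
rot [-0.008  0.003 -0.   ] theta,r (np.float64(0.1050618160818721), np.float64(0.13828706643471006))
0.15 [ 0.1 -3.2 -5.3]
0.22 [-0.  -4.9 -8.3]
0.29 [-0.  -5.5 -7.9]
0.36 [-0.  -6.  -7.5]
0.43 [-0.  -6.5 -7.1]
0.5 [-0.  -7.  -6.6]
0.57 [-0.  -7.5 -6.1]
0.64 [-0.  -7.9 -5.6]
0.71 [-0.  -8.2 -5. ]
0.78 [-0.  -8.6 -4.4]
```

Call:
carry_out --commands '[0,-3,-5,-0.008,0.003,0,0,-5,-8,0,0,0,0,-5.5,-8,0,0,0]'

```text
time_s: 15.58
tcp_pos: [0.514, 0.0459, 0.1648]
ee_rot: [[-0.096, -0.995, -0.008], [-0.995, 0.096, 0.0], [0.0, 0.008, -1.0]]
wrist_force: [1.6, 1.8, -7.7]
gripper_width: 0.126
```

Run:
```python
from h import *
st();arc(np.arange(.35,.80,.07))
```

```text
15.57 [0.514  0.0459 0.1648] yaw 174.5 z [-0.008  0.    -1.   ] F [ 1.55  1.76 -7.72] w 11.0 j [ 23.  15. -19.  -0. -57. -28.]
rot [ 0.008 -0.    -0.002] theta,r (np.float64(0.26912347397978115), np.float64(0.13893875579525009))
0.35 [-0.  -7.5 -8.3]
0.42 [-0.  -6.3 -7.3]
0.49 [-0.  -6.8 -6.8]
0.56 [-0.  -7.3 -6.3]
0.63 [-0.  -7.7 -5.8]
0.7 [-0.  -8.1 -5.2]
0.77 [-0.  -8.4 -4.7]
```

Call:
carry_out --commands '[0,-7,-8,0.004,0,0,0,-6.5,-7.5,0,0,0,0,-7,-7,0,0,0]'

```text
time_s: 15.95
tcp_pos: [0.5326, 0.0441, 0.1878]
ee_rot: [[-0.096, -0.995, -0.011], [-0.995, 0.096, 0.0], [0.001, 0.011, -1.0]]
wrist_force: [-3.0, 2.3, -5.3]
gripper_width: 0.127
```

Run:
```python
from h import *
st();arc(np.arange(.52,.80,.07))
```

```text
15.95 [0.5326 0.0441 0.1878] yaw 174.5 z [-0.011  0.    -1.   ] F [-3.04  2.29 -5.27] w 11.0 j [ 22.  15. -15.  -0. -61. -27.]
rot [ 0.011 -0.001 -0.002] theta,r (np.float64(0.4820485601960051), np.float64(0.13995845657529454))
0.52 [-0.1 -5.3 -2. ]
0.59 [-0.  -7.5 -6.1]
0.66 [-0.  -7.9 -5.6]
0.73 [-0.  -8.2 -5. ]
```

Call:
carry_out --commands '[0,-7,-4,0.005,0,0,0,-8,-6,0,0,0,0,-8,-5,0,0,0,0,-6,-3.5,0,0,0,0,0,0,0,0,0]'

```text
time_s: 16.58
tcp_pos: [0.5583, 0.0417, 0.2085]
ee_rot: [[-0.097, -0.995, -0.018], [-0.995, 0.097, 0.001], [0.001, 0.018, -1.0]]
wrist_force: [-1.1, 2.1, -5.2]
gripper_width: 0.127
```

Run:
```python
from h import *
st();print(theta());arc([.785])
for n in("side","wrist","scene"): cv2.imwrite(f"pics/{n}13.png",capture(n)[:,:,::-1])
```

```text
16.57 [0.5583 0.0417 0.2085] yaw 174.4 z [-0.018  0.001 -1.   ] F [-1.12  2.12 -5.24] w 11.1 j [ 21.  17.  -9.  -0. -65. -26.]
(np.float64(0.7173354474357618), np.float64(0.14146171140937847))
rot [ 0.018 -0.001 -0.003] theta,r (np.float64(0.7173354474357618), np.float64(0.14146171140937847))
0.785 [ -0.1 -10.   -1.4]
```

View pics/side13.png

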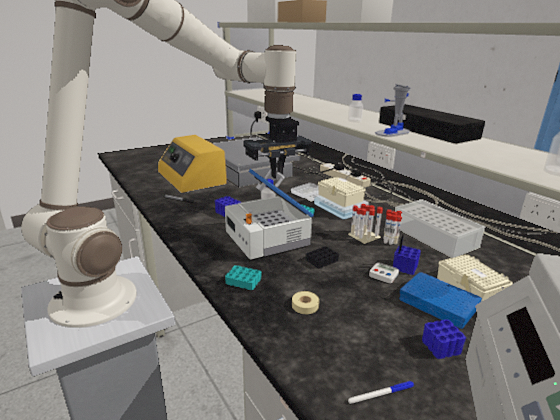

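View pics/scene13.png

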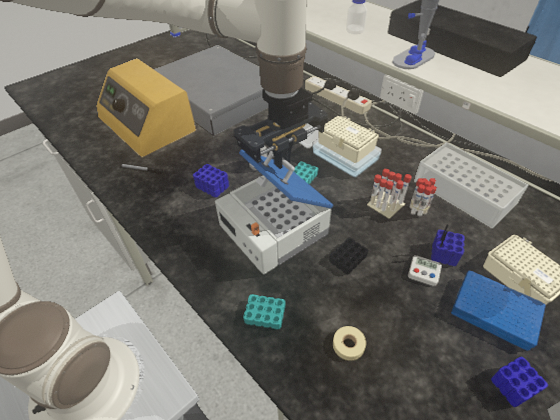

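View pics/wrist13.png

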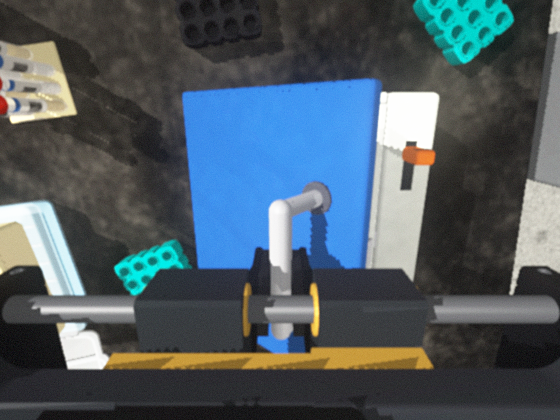

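Run:
```python
from h import *
EY=np.array([-EX[1],EX[0],0])
H=T0+EX*.130;H[2]=.100
for n in ("wrist","side"):
  c=calibration(n)
  for t in (.6,.7,.785,.9):
    q=[H-EX*(.160*np.cos(t)-.012*np.sin(t))+s*.1*EY+[0,0,.160*np.sin(t)+.012*np.cos(t)] for s in (-1,1)]
    print(n,t,np.round(proj(c,q),1).tolist())
im=cv2.imread("pics/side13.png");cv2.imwrite("pics/c13.png",cv2.resize(im[160:240,210:330],None,fx=6,fy=6,interpolation=cv2.INTER_CUBIC))
```

```text
wrist 0.6 [[388.9, 77.7], [359.4, 384.4]]
wrist 0.7 [[375.5, 75.0], [348.3, 399.7]]
wrist 0.785 [[359.7, 72.6], [336.1, 412.9]]
wrist 0.9 [[331.2, 69.3], [315.5, 430.5]]
side 0.6 [[274.7, 193.4], [246.5, 171.9]]
side 0.7 [[278.2, 188.8], [249.5, 167.9]]
side 0.785 [[281.4, 185.1], [252.3, 164.6]]
side 0.9 [[286.2, 180.5], [256.5, 160.7]]
```

View pics/c13.png

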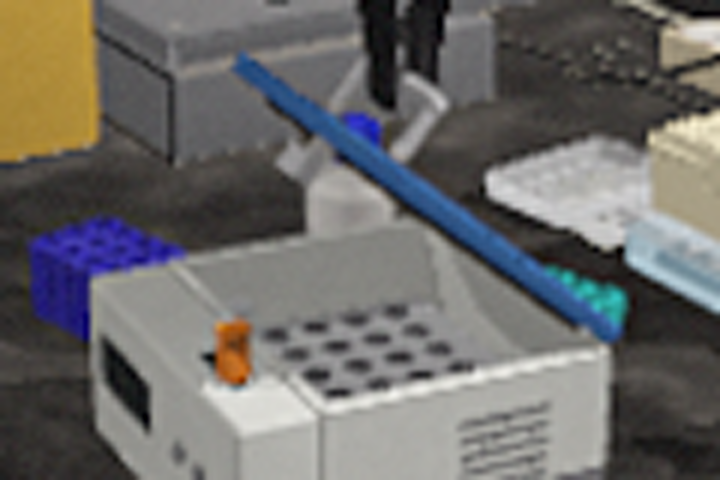

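Both views put the cover near 0.69 rad. I'll lift a little more to centre it at 45°.

Call:
carry_out --commands '[0,-6,-3.5,0.009,0,0,0,-5,-3,0,0,0,0,0,0,0,0,0,0,0,0,0,0,0,0,0,0,0,0,0]'

```text
time_s: 17.35
tcp_pos: [0.5667, 0.0409, 0.2134]
ee_rot: [[-0.097, -0.995, -0.015], [-0.995, 0.097, 0.0], [0.001, 0.015, -1.0]]
wrist_force: [-1.1, 1.7, -4.6]
gripper_width: 0.125
```

Run:
```python
from h import *
st();print(theta(),np.round(sense()['joint_velocities'],2))
ims={n:capture(n) for n in("side","wrist","scene")}
im=ims['side'][:,:,::-1];cv2.imwrite("pics/c14.png",np.vstack([cv2.resize(im[155:245,190:330],(560,300),interpolation=cv2.INTER_CUBIC),cv2.resize(ims['wrist'][:,:,::-1],(400,300)).copy() if 0 else cv2.resize(ims['wrist'][40:240,150:450,::-1],(560,300))]))
st()
EY=np.array([-EX[1],EX[0],0]);H=T0+EX*.130;H[2]=.100
for n in ("wrist","side"):
  c=calibration(n)
  for t in (.7,.785,.9):
    q=[H-EX*(.160*np.cos(t)-.012*np.sin(t))+s*.1*EY+[0,0,.160*np.sin(t)+.012*np.cos(t)] for s in (-1,1)]
    print(n,t,np.round(proj(c,q),1).tolist())
```

```text
17.35 [0.5667 0.0409 0.2134] yaw 174.4 z [-0.015  0.    -1.   ] F [-1.08  1.65 -4.61] w 10.8 j [ 20.  17.  -8.  -0. -66. -26.]
(np.float64(0.7861457045706242), np.float64(0.1418584067960504)) [ 0.04 -0.05 -0.06 -0.04  0.13  0.01]
17.5 [0.5667 0.0409 0.2134] yaw 174.4 z [-0.015  0.    -1.   ] F [-1.63  3.17 -5.02] w 11.1 j [ 20.  17.  -8.  -0. -66. -26.]
wrist 0.7 [[389.6, 76.1], [359.1, 393.4]]
wrist 0.785 [[375.2, 73.9], [347.6, 406.0]]
wrist 0.9 [[348.9, 70.8], [328.1, 422.7]]
side 0.7 [[278.2, 188.8], [249.5, 167.9]]
side 0.785 [[281.4, 185.1], [252.3, 164.6]]
side 0.9 [[286.2, 180.5], [256.5, 160.7]]
```

View pics/c14.png

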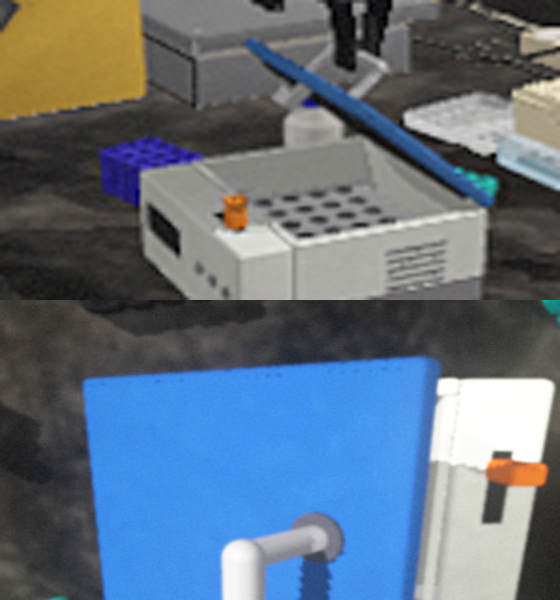

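The cover is at about 0.74–0.78 rad, still and held, and the stack is intact. Handing in.

Run:
```python
from station import *
print(finish_job())
```

```text
the job is handed in; nothing more can be done
None
```

The job is handed in, and every check I made before that passed; no verdict was reported.

- **Stacking:** The violet block from the cover is on its oblong twin. Before release the two lined up within about 1 mm. After release the wrist and scene views showed a square stack, and later views of it from the side still looked intact.
- **Tug:** Gripping the handle, I tugged the cover up 13 mm (about 0.10 rad) without meeting a stop. That is well past the 5 mm catch stop, so the cover was not caught. I therefore didn't push the orange release at all.
- **Cover:** I lifted it along its arc and finished holding it still at about 45°. The last checks differed slightly: arm position gave 0.79 rad, while the side and wrist pictures gave about 0.74. Both are inside 0.61 to 0.96. The force reading at the wrist was about 5 N.
- **Other objects:** I did not touch the tape, timer or bottle, and they looked unmoved in the pictures.
- **Measurements that disagreed:** My first reading of the twin's position was about 10 mm off because the gripper's bar partly hid it. I took a clean second look before placing the block.

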